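# Snap the slide case shut

## Robot

A 6-joint arm with a two-finger parallel gripper is mounted at the origin on the work surface. World frame = base frame: x ahead of the robot, y to its left, z up, the work surface at z = 0. Lengths are in m, angles in degrees, forces in N, time in s.
With the tool pointing down it reaches from about 0.375 to 0.9 m from the base axis. Payload 3.1 kg.
Tool frame: the origin (TCP) lies on the centre line of the jaws, within the pads' length; the fingertips stand 17 mm ahead of it and the grasp point (between the pads) lies 2 mm behind it; z points along the fingers, y is the line along which they close (so a half turn about z gives the same grasp; the last joint's range is limited). The gripper opens to 87 mm and grips with 3 to 60 N. Pads are 19 mm wide; open, the fingers measure 117 mm over their backs; the gripper's body (75 mm by 190 mm) begins 51 mm behind the grasp point.
Start: joints at [62.424, 30.224, 82.088, -0, 67.689, -10.227], TCP at [0.186, 0.597, 0.24] pointing down, gripper open.
Joint ranges: [-176.69, 176.69], [-43.24, 126.21], [12.49, 139.97], [-82, 262], [0, 151.66], [-163.58, 163.58]. Speed limits (degrees/s): [159.86, 159.86, 180, 180, 180, 180].

## Interface

Orientations are given as [roll, pitch, yaw] about the fixed x, y, z axes, in that order (R = Rz(yaw) Ry(pitch) Rx(roll)).
In Python, from station import env gives the robot as it stands.
- The arm moves only by the shell command python3 -m pendant 'ROWS' [FORCE]. ROWS is JSON, a list of rows, each an object with "linear": the shift along the tool's x, y, z in cm, a list of three; "dr": the turn, a rotation vector about the tool's x, y, z in degrees, a list of three; "claw": the finger opening in cm, from 0 to 8.7. A call has 1 to 12 rows; each row is the pose to reach, as a shift and turn from the pose commanded when the call began, along the tool's axes at that moment; what a row does not reach only later rows make up. A row lasts 1/12 s, in which the tool goes at most 41.7 mm and 7.16 degrees, less where a joint would pass 70% of its speed; a pose out of reach is approached as far as the arm can. A call with a gripper value outside its range is refused whole. The fingers move at their own pace and stop on an object; FORCE is the grip in N (left out, the last holds). Time passes only in rows, so rows that repeat a pose let the fingers close. It gives the time, the measured TCP pose, the force, the opening and the grip force at its end, in the units of the state.
- env.get_obs(): the state, without advancing time (a new reading comes with each control period).
- env.get_image(name): name is "side" or "top" or "wrist"; returns the picture (384x512x3 uint8, red, green, blue); there is no depth.
- env.camera_info(name): a dict with "intrinsics" (3x3 intrinsics, pixels), "k1" (the pictures are not rectified: a ray, as slopes to the right and down, at radius r is drawn at 1 + k1 r^2 times it, then the intrinsics apply), "xyz" and "attitude" of the camera in the world; the wrist camera has in their place "hand_eye" (4x4, takes a point from camera to tool coordinates, whose origin is the TCP and whose axes are the flange's). Camera axes: x right, y up, looking along -z (the intrinsics and any distortion apply to the point x, -y, -z); pixel columns grow to the right and rows downward; lengths in m; the calibration is good to about 2 mm. A picture is of the moment at which its call begins: read the wrist's pose just before it. camera_info takes no time and is no camera call.
- env.close_job(): hands the job in; it is judged then, once.
Trained networks look in the newest picture that a camera, given by its name, has taken for a name from the list of things; names that differ only in an ending like _2 or _b are one class to them, and where a whole thing is asked for, a point or a joint stands for the part that bears it (a point fixed in the world has none). Each returns a list of dicts, best first, with "score" (0 to 1); they miss things now and then, are a little off and sometimes report something else, mostly with a low value. They report only what shows in the picture. A call takes as long as a camera call.
- env.boxes_of(camera, target): "point" ([x, y, z] in m, in the coordinates of the camera as it stood for that picture, good to about 4 mm: the middle of the surface that is visible of it).
The state is a dict: "time_s": time; "joints": joint angles; "qvel": joint speeds; "joint_torque": joint torques, N m; "tool_pos": TCP position; "ee_rot": TCP orientation; "force": force on the tool from outside, world axes, zero at the start; "torque": the same for the moment, N m; "grip_width": opening from 0.0 (shut) to 1.0 (fully open); "grasp_force": force on a finger pad.
Only numpy, scipy, OpenCV 4.12 (cv2) and the standard library are available. Lean on these libraries where they do the work, as an engineer would, in place of code of your own. Each camera call takes 0.05 s, during which the arm holds its last target. There are 200 camera calls.

## Task

The lid of the blue microscope-slide case is only resting on it: press down the white rim section on each of its four sides in turn, in any order, until every one has clicked shut, flush with the blue corner blocks. Only press: do not lift, tip or shove the case, leave the little oil bottle standing where it is on the middle of the lid, and leave everything else on the bench alone.

Things in the scene. Friction and masses are not known exactly. Their poses are not given: they have to be found in the camera images.
- slide_case: blue plastic microscope-slide storage case, standing loose on the bench, 0.6 to 1.2 kg, 170 (x) x 200 (y) mm. Origin: centre of its underside; z up. The tub with the fixed grey middle panel of the lid is 44 mm high; the lid's rim round that panel is made of four white snap-fit sections, one along each side, with a fixed blue corner block (24 x 24 mm, top at 52 mm) at each corner.
- lid_centre (a point): centre of the top of the grey middle panel of the lid, 44 mm above the case's underside, axes as the case's
- front_top (a point): centre of the top face of the white rim section on the case's -x side, 24 x 149 mm (case x by y), at (-73, 0) mm from the case's origin in case x, y; moves with the section. Top face 59 mm above the case's underside while proud (an orange band then shows under its edge), 52 mm when shut, flush with the corner blocks
- rim_front (a joint): how far the front (-x side) section has been pressed down, m: 0 proud, 0.007 fully shut. Over-centre snap: needs about 8 N downward at first, less as it goes down, snaps shut by itself past 0.004 and then stays; let go earlier it springs back up. Pressed further when shut it is rigid
- back_top (a point): centre of the top face of the white rim section on the case's +x side, 24 x 149 mm (case x by y), at (73, 0) mm from the case's origin in case x, y; moves with the section. Top face 59 mm above the case's underside while proud (an orange band then shows under its edge), 52 mm when shut, flush with the corner blocks
- rim_back (a joint): how far the back (+x side) section has been pressed down, m: 0 proud, 0.007 fully shut. Over-centre snap: needs about 8 N downward at first, less as it goes down, snaps shut by itself past 0.004 and then stays; let go earlier it springs back up. Pressed further when shut it is rigid
- left_top (a point): centre of the top face of the white rim section on the case's +y side, 119 x 24 mm (case x by y), at (0, 88) mm from the case's origin in case x, y; moves with the section. Top face 59 mm above the case's underside while proud (an orange band then shows under its edge), 52 mm when shut, flush with the corner blocks
- rim_left (a joint): how far the left (+y side) section has been pressed down, m: 0 proud, 0.007 fully shut. Over-centre snap: needs about 8 N downward at first, less as it goes down, snaps shut by itself past 0.004 and then stays; let go earlier it springs back up. Pressed further when shut it is rigid
- right_top (a point): centre of the top face of the white rim section on the case's -y side, 119 x 24 mm (case x by y), at (0, -88) mm from the case's origin in case x, y; moves with the section. Top face 59 mm above the case's underside while proud (an orange band then shows under its edge), 52 mm when shut, flush with the corner blocks
- rim_right (a joint): how far the right (-y side) section has been pressed down, m: 0 proud, 0.007 fully shut. Over-centre snap: needs about 8 N downward at first, less as it goes down, snaps shut by itself past 0.004 and then stays; let go earlier it springs back up. Pressed further when shut it is rigid
- oil_mid (a point): small amber immersion-oil bottle with a black cap, 28 mm across, 42 mm high, standing loose on the grey middle panel of the lid. Point: its centre half-way up
- pot_mid (a point): clear specimen pot with a red cap, 40 mm across, 48 mm high, standing loose beside the case. Point: its centre half-way up
- mailer_mid (a point): flat green slide mailer, 80 x 30 x 14 mm, lying loose beside the case. Point: its centre half-way up
- dish_mid (a point): shallow clear culture dish, 64 mm across, 16 mm high, loose beside the case. Point: its centre half-way up
- covers_mid (a point): yellow cover-glass case with a white top, 60 x 60 x 24 mm, loose at one side of the bench. Point: its centre half-way up
- counter_mid (a point): steel tally counter with a black push-button, 52 mm across, 42 mm high, loose at one side of the bench. Point: its centre half-way up

How it is judged (in metres and radians):
At the end, for the whole second after the job is handed in: all four rim sections shut (each pressed down more than 5.5 mm of its 7 mm), the case upright, at rest and within 30 mm of where it stood, and the oil bottle still standing upright on the lid's middle panel, within 50 mm of its centre (value of joint each of rim_front, rim_back, rim_left, rim_right above 0.0055 m and distance of slide_case from where it was at the start of the episode below 0.03 m and angle between slide_case's own z axis and vertical below 0.06 rad and linear speed of slide_case below 0.01 m/s and angle between oil_mid's own z axis and vertical below 0.3 rad and horizontal distance between oil_mid and lid_centre below 0.05 m and z of oil_mid in the frame of slide_case between 0.055 and 0.075 m); the robot touches nothing.
It fails at once if the slide case is lifted or tipped (height (world z) of slide_case above 0.012 m or angle between slide_case's own z axis and vertical above 0.12 rad).
It fails at once if the slide case is shoved more than 30 mm along the bench (distance of slide_case from where it was at the start of the episode above 0.03 m).
It fails at once if the oil bottle on the lid is knocked over, pushed towards the rim or lifted (angle between oil_mid's own z axis and vertical above 0.5 rad or horizontal distance between oil_mid and lid_centre above 0.05 m or z of oil_mid in the frame of slide_case above 0.08 m).
It fails at once if another loose thing on the bench is moved more than 30 mm (distance of any of pot_mid, mailer_mid, dish_mid, covers_mid, counter_mid from where it was at the start of the episode above 0.03 m).
It also fails if it takes over 46 s, if anything falls off the work surface, if the arm or the gripper's body presses on something with over 40 N, if the wrist force passes 120 N, or if a joint passes its speed limit or range.

## Working session

There is one attempt and no reset: what is moved stays moved. The work goes in short steps, Python scripts to look and compute and a shell command to move; the robot and the scene stay as the last step left them, time stands still between calls to the robot, and variables do not carry over. Pictures are saved under pics/ and viewed, at most 10 in all, crops included, and the job is handed in when it is done.

```bash
mkdir -p pics
cat > h.py <<'E'
import numpy as np, cv2
from station import env
from scipy.spatial.transform import Rotation as R
def cam(name):
    c=env.camera_info(name)
    if 'hand_eye' in c:
        o=env.get_obs(); T=np.eye(4); T[:3,:3]=R.from_euler('xyz',o['ee_rot'],degrees=True).as_matrix(); T[:3,3]=o['tool_pos']
        return T@np.array(c['hand_eye']),c
    T=np.eye(4); a=np.array(c['attitude'])
    T[:3,:3]=a if a.shape==(3,3) else R.from_euler('xyz',a,degrees=True).as_matrix(); T[:3,3]=c['xyz']; return T,c
def find(name,t):
    T,c=cam(name); return [(round(d['score'],2),(T@np.r_[d['point'],1])[:3].round(4).tolist()) for d in env.boxes_of(name,t)[:2]]
def pix2w(name,uv,z):
    T,c=cam(name); K=np.array(c['intrinsics'])
    p=cv2.undistortPoints(np.array([[uv]],float),K,np.array([c['k1'],0,0,0.]))[0,0]
    d=T[:3,:3]@[p[0],-p[1],-1]; s=(z-T[2,3])/d[2]; return T[:3,3]+s*d
E
python3 - <<'E'
from h import *
o=env.get_obs(); print(o)
for n in('top','side'):
    c=env.camera_info(n); print(n,c['xyz'],c['attitude'],c['k1'])
a=env.get_image('top'); cv2.imwrite('pics/top.png',a[...,::-1])
for t in ['slide_case','front_top','back_top','left_top','right_top','oil_mid','pot_mid','mailer_mid','dish_mid','covers_mid','counter_mid']: print(t,find('top',t))
E
```

```text
{'time_s': 0.0, 'joints': array([ 6.24255838e+01,  3.02791754e+01,  8.21555433e+01, -3.20423517e-04,
        6.76905902e+01, -1.02285745e+01]), 'qvel': array([ 0.11172474, -0.08558809, -0.07568542,  0.01501869, -0.01517002,
       -0.04909443]), 'joint_torque': array([-9.55205996e-05, -4.40038848e+01, -1.76590258e+01,  6.32888381e-02,
        5.82824077e-02, -1.55378684e-04]), 'tool_pos': array([0.18599577, 0.5959536 , 0.23857405]), 'ee_rot': array([-1.79876630e+02, -2.19603124e-02,  1.62654257e+02]), 'force': array([ 0.35991775,  0.16070168, -0.25726467]), 'torque': array([-0.04011335,  0.01183743,  0.0381625 ]), 'grasp_force': 0.0, 'grip_width': 1.0019834527995073}
top [0.44964466 0.00442833 1.19174571] [ 6.49146276e+00 -1.03619424e-02 -9.14650285e+01] -0.11268927280189718
side [0.46835152 1.09297592 0.96822691] [  50.13860803    1.08034263 -174.99313443] 0.01933398265650353
slide_case [(0.9, [0.5516, 0.109, 0.046])]
front_top [(0.6, [0.4845, 0.1296, 0.0572])]
back_top [(0.94, [0.6188, 0.088, 0.0586])]
left_top [(0.79, [0.5802, 0.1948, 0.0588]), (0.17, [0.5067, -0.5252, 0.032])]
right_top [(0.83, [0.5229, 0.0256, 0.0591])]
oil_mid [(0.61, [0.5647, 0.1235, 0.0856]), (0.29, [0.5501, 0.1072, 0.0402])]
pot_mid []
mailer_mid [(0.51, [0.5255, -0.0544, 0.0173])]
dish_mid [(0.65, [0.7055, 0.0821, 0.0143])]
covers_mid [(0.56, [0.581, 0.1964, 0.0603]), (0.54, [0.4454, 0.5362, 0.0262])]
counter_mid [(0.54, [0.5057, -0.5231, 0.0322]), (0.35, [0.527, 0.0248, 0.0632])]
```

View pics/top.png

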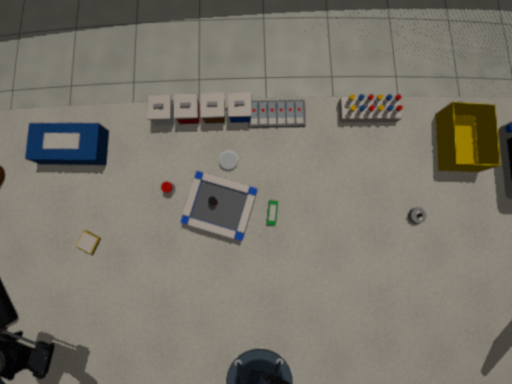

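The top view shows the case near (218,206) with the oil bottle at (212,202), slightly off the lid centre. The pot is at (167,187), the dish at (229,160) and the mailer at (272,212). The case yaw is about -18°, so the tool is already aligned with it.

```bash
cat >> h.py <<'E'
def shift(p):
    o=env.get_obs(); M=R.from_euler('xyz',o['ee_rot'],degrees=True).as_matrix()
    return (M.T@(np.array(p)-o['tool_pos'])*100).round(2)
E
python3 - <<'E'
from h import *
print(np.array(env.camera_info('wrist')['hand_eye']).round(3).tolist())
print(shift([0.4845,0.1296,0.24]), shift([0.552,0.109,0.24]))
E
```

```text
[[-0.001, 0.97, 0.243, 0.066], [1.0, 0.0, 0.001, -0.001], [0.001, 0.243, -0.97, -0.145], [0.0, 0.0, 0.0, 1.0]]
[-4.238e+01 -3.568e+01 -4.000e-02] [-4.944e+01 -3.563e+01 -4.000e-02]
```

```bash
python3 -m pendant '[{"linear":[-3,-3,0],"dr":[0,0,0],"claw":0},{"linear":[-6,-5.5,0],"dr":[0,0,0],"claw":0},{"linear":[-9,-8,0],"dr":[0,0,0],"claw":0},{"linear":[-12,-10.5,0],"dr":[0,0,0],"claw":0},{"linear":[-15,-13,0],"dr":[0,0,0],"claw":0},{"linear":[-18,-15.5,0],"dr":[0,0,0],"claw":0},{"linear":[-21,-18,0],"dr":[0,0,0],"claw":0},{"linear":[-24,-20.5,0],"dr":[0,0,0],"claw":0},{"linear":[-27,-23,0],"dr":[0,0,0],"claw":0},{"linear":[-30,-25.5,0],"dr":[0,0,0],"claw":0},{"linear":[-32,-27.5,0],"dr":[0,0,0],"claw":0},{"linear":[-34,-29,0],"dr":[0,0,0],"claw":0}]' 10
python3 - <<'E'
from h import *
print(shift([0.4845,0.1296,0.24]))
E
```

```text
time_s: 1.6
tool_pos: [0.4251, 0.2162, 0.2398]
ee_rot: [-180.0, 0.0, 162.6]
force: [0.2, 0.9, 0.3]
grip_width: 0.175
grasp_force: 0.0
[-8.26 -6.48 -0.02]
```

```bash
python3 -m pendant '[{"linear":[-2.5,-2,0],"dr":[0,0,0],"claw":0},{"linear":[-5,-4,0],"dr":[0,0,0],"claw":0},{"linear":[-7,-5.5,0],"dr":[0,0,0],"claw":0},{"linear":[-8,-6.5,0],"dr":[0,0,0],"claw":0},{"linear":[-8,-6.5,0],"dr":[0,0,0],"claw":0},{"linear":[-8,-6.5,0],"dr":[0,0,0],"claw":0}]'
python3 - <<'E'
from h import *
o=env.get_obs(); print(o['tool_pos'],o['ee_rot'],o['grip_width'])
a=env.get_image('wrist'); cv2.imwrite('pics/w1.png',a[...,::-1])
for t in ['slide_case','front_top','back_top','left_top','right_top','oil_mid','pot_mid']: print(t,find('wrist',t))
E
```

```text
time_s: 2.1
tool_pos: [0.4816, 0.132, 0.2396]
ee_rot: [180.0, -0.0, 162.5]
force: [0.1, 0.2, -0.6]
grip_width: 0.008
grasp_force: 0.0
[0.48155828 0.13195254 0.23957094] [ 1.79981547e+02 -1.68858855e-02  1.62530497e+02] 0.00824814205063892
slide_case [(0.85, [0.4974, 0.1274, 0.0507])]
front_top [(0.56, [0.4827, 0.1329, 0.0575])]
back_top []
left_top [(0.9, [0.5309, 0.209, 0.0568])]
right_top [(0.83, [0.4807, 0.0468, 0.0585]), (0.24, [0.4853, 0.1374, 0.0576])]
oil_mid []
pot_mid [(0.86, [0.6022, 0.2749, 0.0239])]
```

View pics/w1.png

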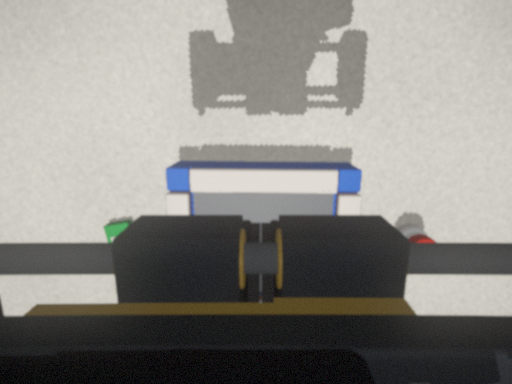

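The wrist view shows the front section between the blue corner blocks, running from about (190,170) to (338,192) and level in the picture, so the tool is aligned with the case. I'll work out its position from those pixels.

Run:
```python
from h import *
P=[pix2w('wrist',p,0.059) for p in [(190,169),(336,169),(338,193),(190,193)]]
for p in P: print(p.round(4))
print('centre',np.mean(P,0).round(4))
e=(P[0]-P[1]+P[3]-P[2])[:2]; print(np.degrees(np.arctan2(e[1],e[0])), np.linalg.norm(e)/2)
yaw=np.radians(-18)
A=R.from_euler('z',-18,degrees=True).as_matrix()
D={'f':(-.073,0),'b':(.073,0),'l':(0,.088),'r':(0,-.088)}
T={'f':(.4845,.1296),'b':(.6188,.088),'l':(.5802,.1948),'r':(.5229,.0256)}
# rigid fit top detections
a=np.array([D[k] for k in D]);b=np.array([T[k] for k in T])
c=b.mean(0); th=np.arctan2(np.sum(a[:,0]*(b-c)[:,1]-a[:,1]*(b-c)[:,0]),np.sum(a*(b-c)))
print(c,np.degrees(th))
```

```text
[0.4516 0.0684 0.059 ]
[0.4946 0.2065 0.059 ]
[0.519  0.2024 0.059 ]
[0.4746 0.0598 0.059 ]
centre [0.485  0.1343 0.059 ]
-107.31039963650605 0.14703099069453412
[0.5516 0.1095] -18.11702071720045
```

```bash
python3 -m pendant '[{"linear":[-0.2,0,3],"dr":[0,0,0],"claw":0},{"linear":[-0.2,0,6],"dr":[0,0,0],"claw":0},{"linear":[-0.2,0,9],"dr":[0,0,0],"claw":0},{"linear":[-0.2,0,12],"dr":[0,0,0],"claw":0},{"linear":[-0.2,0,14],"dr":[0,0,0],"claw":0},{"linear":[-0.2,0,15],"dr":[0,0,0],"claw":0},{"linear":[-0.2,0,15.4],"dr":[0,0,0],"claw":0},{"linear":[-0.2,0,15.4],"dr":[0,0,0],"claw":0},{"linear":[-0.2,0,15.4],"dr":[0,0,0],"claw":0}]'
python3 - <<'E'
from h import *
a=env.get_image('side'); T,c=cam('side')
K=np.array(c['intrinsics']);q=T[:3,:3].T@(np.array([.553,.111,.06])-T[:3,3]);u=int(K[0,0]*q[0]/-q[2]+K[0,2]);v=int(K[1,1]*-q[1]/-q[2]+K[1,2])
cr=a[max(v-70,0):v+70,max(u-90,0):u+90]; cv2.imwrite('pics/s1.png',cv2.resize(cr,None,fx=4,fy=4,interpolation=2)[...,::-1]); print(u,v)
E
```

```text
time_s: 3.25
tool_pos: [0.4841, 0.1321, 0.0864]
ee_rot: [180.0, 0.1, 162.7]
force: [0.1, 0.2, 0.6]
grip_width: 0.001
grasp_force: 0.0
265 210
```

View pics/s1.png

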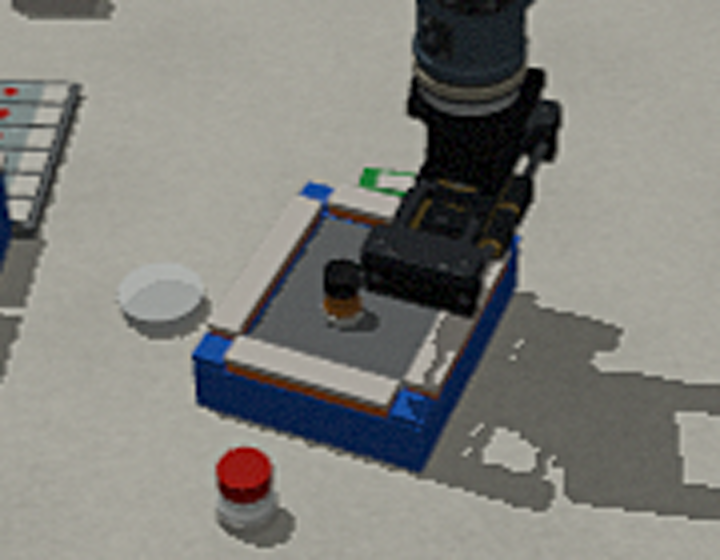

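The side view shows the tool over the front section, with the orange bands visible on the other three. Now I'll press.

```bash
python3 -m pendant '[{"linear":[0,0,0.5],"dr":[0,0,0],"claw":0},{"linear":[0,0,0.9],"dr":[0,0,0],"claw":0},{"linear":[0,0,1.1],"dr":[0,0,0],"claw":0},{"linear":[0,0,1.25],"dr":[0,0,0],"claw":0},{"linear":[0,0,1.25],"dr":[0,0,0],"claw":0}]'; python3 -m pendant '[{"linear":[0,0,0.15],"dr":[0,0,0],"claw":0},{"linear":[0,0,0.3],"dr":[0,0,0],"claw":0},{"linear":[0,0,0.4],"dr":[0,0,0],"claw":0},{"linear":[0,0,0.4],"dr":[0,0,0],"claw":0}]'
```

```text
time_s: 3.72
tool_pos: [0.484, 0.1319, 0.0732]
ee_rot: [180.0, 0.1, 162.6]
force: [2.0, 0.4, 1.1]
grip_width: 0.006
grasp_force: 0.6
time_s: 4.05
tool_pos: [0.4829, 0.1318, 0.0694]
ee_rot: [-180.0, -0.0, 162.7]
force: [-0.6, -0.6, 5.8]
grip_width: 0.008
grasp_force: 2.9
```

```bash
python3 -m pendant '[{"linear":[0,0,0.1],"dr":[0,0,0],"claw":0},{"linear":[0,0,0.2],"dr":[0,0,0],"claw":0},{"linear":[0,0,0.2],"dr":[0,0,0],"claw":0}]'; python3 -m pendant '[{"linear":[0,0,0.1],"dr":[0,0,0],"claw":0},{"linear":[0,0,0.2],"dr":[0,0,0],"claw":0},{"linear":[0,0,0.2],"dr":[0,0,0],"claw":0}]'
```

```text
time_s: 4.3
tool_pos: [0.4829, 0.1318, 0.0692]
ee_rot: [-180.0, 0.0, 162.7]
force: [-3.6, -0.2, 21.2]
grip_width: 0.003
grasp_force: 10.8
time_s: 4.55
tool_pos: [0.4829, 0.1318, 0.069]
ee_rot: [180.0, 0.1, 162.7]
force: [-6.4, -1.7, 37.8]
grip_width: 0.006
grasp_force: 18.8
```

The front section is down to its stop (TCP 0.069, rigid). I'll go up and over to the left section.

```bash
python3 -m pendant '[{"linear":[0,0,-1],"dr":[0,0,0],"claw":0},{"linear":[0,0,-4],"dr":[0,0,0],"claw":0},{"linear":[0,0,-7],"dr":[0,0,0],"claw":0},{"linear":[-2,2.4,-7.5],"dr":[0,0,0],"claw":0},{"linear":[-4,4.8,-7.5],"dr":[0,0,0],"claw":0},{"linear":[-6,7.2,-7.5],"dr":[0,0,0],"claw":0},{"linear":[-7.3,8.8,-7.5],"dr":[0,0,0],"claw":0},{"linear":[-7.3,8.8,-7.5],"dr":[0,0,0],"claw":0},{"linear":[-7.3,8.8,-7.5],"dr":[0,0,0],"claw":0}]'
python3 - <<'E'
from h import *
a=env.get_image('wrist'); cv2.imwrite('pics/w2.png',a[...,::-1])
print(shift([.5798,.1948,.084]),find('wrist','left_top'),find('wrist','front_top'))
E
```

```text
time_s: 5.3
tool_pos: [0.579, 0.1944, 0.1393]
ee_rot: [-180.0, -0.1, 162.7]
force: [-1.1, -0.3, -0.9]
grip_width: 0.003
grasp_force: 0.0
[-0.19  0.16  5.51] [(0.64, [0.5551, 0.2009, 0.0558]), (0.61, [0.4836, 0.1278, 0.0501])] [(0.66, [0.4823, 0.1316, 0.0499])]
```

View pics/w2.png

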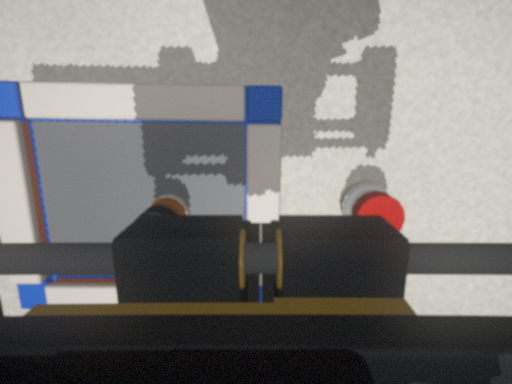

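The front section (row 100) is now flush, and the case hasn't moved. The left section (columns 247–281) lies under the jaw line at column 262.

```bash
python3 -m pendant '[{"linear":[0,0,2],"dr":[0,0,0],"claw":0},{"linear":[0,0,4.5],"dr":[0,0,0],"claw":0},{"linear":[0,0,5.6],"dr":[0,0,0],"claw":0},{"linear":[0,0,6.1],"dr":[0,0,0],"claw":0},{"linear":[0,0,6.4],"dr":[0,0,0],"claw":0},{"linear":[0,0,6.6],"dr":[0,0,0],"claw":0},{"linear":[0,0,6.8],"dr":[0,0,0],"claw":0},{"linear":[0,0,6.95],"dr":[0,0,0],"claw":0},{"linear":[0,0,7.1],"dr":[0,0,0],"claw":0},{"linear":[0,0,7.2],"dr":[0,0,0],"claw":0},{"linear":[0,0,7.2],"dr":[0,0,0],"claw":0}]'
```

```text
time_s: 6.37
tool_pos: [0.5802, 0.1942, 0.0694]
ee_rot: [179.9, 0.1, 162.7]
force: [-0.4, 0.3, 6.2]
grip_width: 0.007
grasp_force: 3.2
```

```bash
python3 -m pendant '[{"linear":[0,0,0.1],"dr":[0,0,0],"claw":0},{"linear":[0,0,0.25],"dr":[0,0,0],"claw":0},{"linear":[0,0,0.3],"dr":[0,0,0],"claw":0},{"linear":[0,0,0.3],"dr":[0,0,0],"claw":0}]'; python3 -m pendant '[{"linear":[0,0,-1],"dr":[0,0,0],"claw":0},{"linear":[0,0,-4],"dr":[0,0,0],"claw":0},{"linear":[0,0,-7],"dr":[0,0,0],"claw":0},{"linear":[-2,-2.4,-7.5],"dr":[0,0,0],"claw":0},{"linear":[-4,-4.8,-7.5],"dr":[0,0,0],"claw":0},{"linear":[-6,-7.2,-7.5],"dr":[0,0,0],"claw":0},{"linear":[-7.2,-8.8,-7.5],"dr":[0,0,0],"claw":0},{"linear":[-7.2,-8.8,-7.5],"dr":[0,0,0],"claw":0},{"linear":[-7.2,-8.8,-7.5],"dr":[0,0,0],"claw":0}]'
python3 - <<'E'
from h import *
a=env.get_image('wrist'); cv2.imwrite('pics/w3.png',a[...,::-1])
a=env.get_image('side'); cv2.imwrite('pics/s2.png',cv2.resize(a[140:280,175:355],None,fx=4,fy=4,interpolation=2)[...,::-1])
E
```

```text
time_s: 6.7
tool_pos: [0.5803, 0.1942, 0.0692]
ee_rot: [179.9, 0.2, 162.7]
force: [-4.8, -2.1, 22.2]
grip_width: 0.004
grasp_force: 11.1
time_s: 7.45
tool_pos: [0.6223, 0.0875, 0.1401]
ee_rot: [180.0, 0.0, 162.5]
force: [-0.8, 0.8, 0.2]
grip_width: 0.001
grasp_force: 0.0
```

View pics/s2.png

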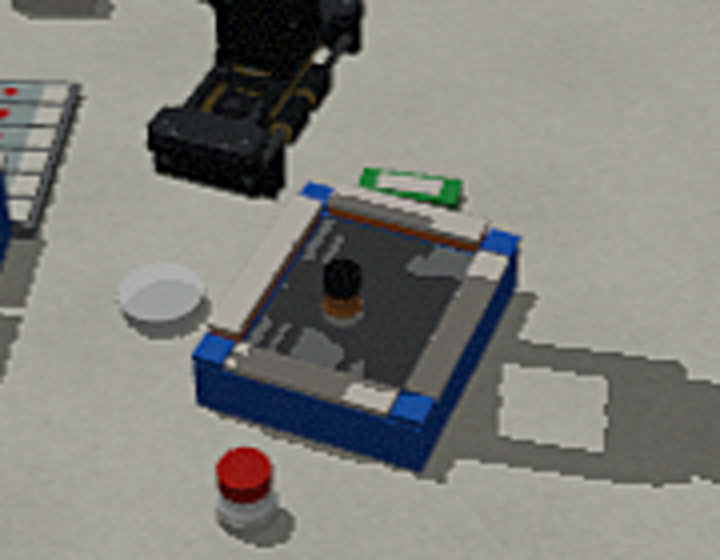

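The front and left sections sit flush, with no orange showing, and the bottle and case are undisturbed. The back section is next.

```bash
python3 -m pendant '[{"linear":[0,0,2],"dr":[0,0,0],"claw":0},{"linear":[0,0,4.5],"dr":[0,0,0],"claw":0},{"linear":[0,0,5.6],"dr":[0,0,0],"claw":0},{"linear":[0,0,6.1],"dr":[0,0,0],"claw":0},{"linear":[0,0,6.4],"dr":[0,0,0],"claw":0},{"linear":[0,0,6.6],"dr":[0,0,0],"claw":0},{"linear":[0,0,6.8],"dr":[0,0,0],"claw":0},{"linear":[0,0,6.95],"dr":[0,0,0],"claw":0},{"linear":[0,0,7.1],"dr":[0,0,0],"claw":0},{"linear":[0,0,7.25],"dr":[0,0,0],"claw":0},{"linear":[0,0,7.4],"dr":[0,0,0],"claw":0},{"linear":[0,0,7.4],"dr":[0,0,0],"claw":0}]'
```

```text
time_s: 8.55
tool_pos: [0.6227, 0.0888, 0.0693]
ee_rot: [180.0, 0.1, 162.7]
force: [-4.5, -0.0, 16.1]
grip_width: 0.003
grasp_force: 8.1
```

```bash
python3 -m pendant '[{"linear":[0,0,0.15],"dr":[0,0,0],"claw":0},{"linear":[0,0,0.15],"dr":[0,0,0],"claw":0},{"linear":[0,0,-1],"dr":[0,0,0],"claw":0},{"linear":[0,0,-4],"dr":[0,0,0],"claw":0},{"linear":[0,0,-7],"dr":[0,0,0],"claw":0},{"linear":[2,-2.4,-7.5],"dr":[0,0,0],"claw":0},{"linear":[4,-4.8,-7.5],"dr":[0,0,0],"claw":0},{"linear":[6,-7.2,-7.5],"dr":[0,0,0],"claw":0},{"linear":[7.3,-8.8,-7.5],"dr":[0,0,0],"claw":0},{"linear":[7.3,-8.8,-7.5],"dr":[0,0,0],"claw":0},{"linear":[7.3,-8.8,-7.5],"dr":[0,0,0],"claw":0}]'
python3 - <<'E'
from h import *
a=env.get_image('wrist'); cv2.imwrite('pics/w4.png',a[...,::-1])
print(shift([.5255,.0265,.0693]))
E
```

```text
time_s: 9.47
tool_pos: [0.5259, 0.0258, 0.1415]
ee_rot: [180.0, 0.1, 162.6]
force: [0.5, 0.0, 0.1]
grip_width: 0.003
grasp_force: 0.0
[ 0.19 -0.01  7.23]
```

View pics/w4.png

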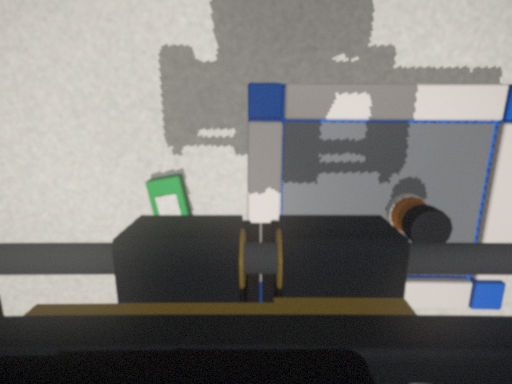

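The right section (columns 248–282) is under the jaw line at 262. The back section at the lower right looks flush and the bottle is standing.

```bash
python3 -m pendant '[{"linear":[0,0,2],"dr":[0,0,0],"claw":0},{"linear":[0,0,4.5],"dr":[0,0,0],"claw":0},{"linear":[0,0,5.6],"dr":[0,0,0],"claw":0},{"linear":[0,0,6.1],"dr":[0,0,0],"claw":0},{"linear":[0,0,6.4],"dr":[0,0,0],"claw":0},{"linear":[0,0,6.6],"dr":[0,0,0],"claw":0},{"linear":[0,0,6.8],"dr":[0,0,0],"claw":0},{"linear":[0,0,7],"dr":[0,0,0],"claw":0},{"linear":[0,0,7.15],"dr":[0,0,0],"claw":0},{"linear":[0,0,7.3],"dr":[0,0,0],"claw":0},{"linear":[0,0,7.5],"dr":[0,0,0],"claw":0},{"linear":[0,0,7.5],"dr":[0,0,0],"claw":0}]'
```

```text
time_s: 10.52
tool_pos: [0.5269, 0.0264, 0.0692]
ee_rot: [180.0, 0.2, 162.7]
force: [-3.6, 0.6, 22.5]
grip_width: 0.009
grasp_force: 11.4
```

It's on its stop. I'll back away to the rear right, clear of the case, and check.

```bash
python3 -m pendant '[{"linear":[0,0,-1],"dr":[0,0,0],"claw":0},{"linear":[0,0,-4],"dr":[0,0,0],"claw":0},{"linear":[0,0,-7],"dr":[0,0,0],"claw":0},{"linear":[0,0,-10],"dr":[0,0,0],"claw":0},{"linear":[0,-3,-13],"dr":[0,0,0],"claw":0},{"linear":[0,-6,-15],"dr":[0,0,0],"claw":0},{"linear":[0,-9,-15],"dr":[0,0,0],"claw":0},{"linear":[0,-12,-15],"dr":[0,0,0],"claw":0},{"linear":[0,-15,-15],"dr":[0,0,0],"claw":0},{"linear":[0,-18,-15],"dr":[0,0,0],"claw":0},{"linear":[0,-18,-15],"dr":[0,0,0],"claw":0},{"linear":[0,-18,-15],"dr":[0,0,0],"claw":0}]'
python3 - <<'E'
from h import *
a=env.get_image('side'); cv2.imwrite('pics/s3.png',cv2.resize(a[140:280,175:355],None,fx=4,fy=4,interpolation=2)[...,::-1])
a=env.get_image('top')
for t in ['slide_case','front_top','back_top','left_top','right_top','oil_mid']: print(t,find('top',t))
E
```

```text
time_s: 11.52
tool_pos: [0.472, -0.1469, 0.2163]
ee_rot: [-180.0, 0.1, 162.4]
force: [0.4, 0.4, 0.4]
grip_width: 0.009
grasp_force: 0.0
slide_case [(0.68, [0.5529, 0.1091, 0.0457]), (0.17, [0.5773, 0.1951, 0.0509])]
front_top [(0.91, [0.4847, 0.1295, 0.0504]), (0.23, [0.5798, 0.1973, 0.0544])]
back_top [(0.69, [0.6177, 0.0886, 0.054])]
left_top [(0.57, [0.5813, 0.1972, 0.0538])]
right_top [(0.73, [0.5204, 0.0271, 0.0514]), (0.64, [0.6202, 0.0876, 0.0524])]
oil_mid [(0.38, [0.5641, 0.1251, 0.0852])]
```

View pics/s3.png

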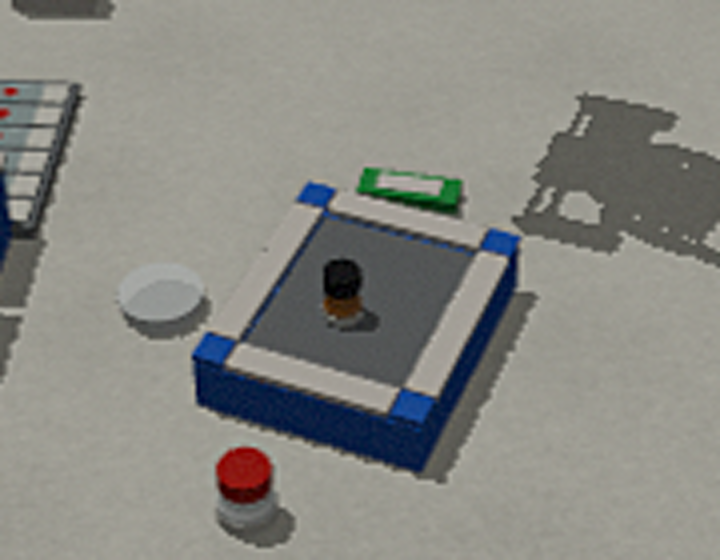

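All four sections are flush with no orange showing, the bottle is standing, and nothing else has moved.

```bash
python3 -c "
from station import env
print(env.close_job())"
```

```text
the job is handed in; nothing more can be done
None
```

I pressed all four rim sections shut, flush with the corner blocks, without moving the case, the oil bottle or anything around them, and handed the job in at about 11.6 s; it returned no verdict.

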